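# Slide the melting pan into the guarded bay and switch on

## Robot

A 6-joint arm with a two-finger parallel gripper is mounted at the origin on the work surface. World frame = base frame: x ahead of the robot, y to its left, z up, the work surface at z = 0. Lengths are in m, angles in rad, forces in N, time in s.
With the tool pointing down it reaches from about 0.3 to 0.875 m from the base axis. Payload 6.4 kg.
Tool frame: the origin (TCP) lies at the centre of the arm's flange, where the gripper is bolted on; the fingertips stand 173 mm ahead of it and the grasp point (between the pads) lies 155 mm ahead of it (robot.tip_extent is the z of the fingertips in the tool frame, in m); z points along the fingers, y is the direction in which the jaws open and shut (so a half turn about z gives the same grasp; the last joint's range is limited). The gripper opens to 85 mm and grips with 20 to 120 N. Pads are 22 mm wide; open, the fingers measure 114 mm over their backs; the gripper's body (76 mm by 85 mm) begins 54 mm behind the grasp point. The pads swing forward as they close: fully open they stand 13 mm farther back than shut.
Start: joints at [-0.206, 0.181, 1.607, -0, 1.354, -0.206], TCP at [0.575, 0, 0.405] pointing down, gripper open.
Joint ranges: [-2.99, 2.99], [-0.89, 2.07], [0.3, 2.58], [-1.14, 4.28], [0, 2.63], [-3.12, 3.12]. Speed limits (rad/s): [2.57, 2.57, 3.01, 3.14, 3.14, 3.14].

## Interface

Orientations are given as [roll, pitch, yaw] about the fixed x, y, z axes, in that order (R = Rz(yaw) Ry(pitch) Rx(roll)).
In Python, from bench import robot gives the robot as it stands.
- The arm moves only by the tool drive_tool, never from a script. Its argument "commands" is text: rows parted by semicolons, each of 7 numbers parted by spaces: the shift along the tool's x, y, z in mm, then the turn, a rotation vector about the tool's x, y, z in rad, then the finger opening in mm, from 0 to 85.4. A call has 1 to 20 rows; each row is the pose to reach, as a shift and turn from the pose commanded when the call began, along the tool's axes at that moment; what a row does not reach only later rows make up. A row lasts 1/12 s, in which the tool goes at most 41.7 mm and 7.16 degrees, less where a joint would pass 70% of its speed; a pose out of reach is approached as far as the arm can. A call with a gripper value outside its range is refused whole. The fingers move at their own pace and stop on an object; "newtons" is the grip in N (left out, the last holds). Time passes only in rows, so rows that repeat a pose let the fingers close. It gives the time, the measured TCP pose, the force and the opening at its end, in the units of the state.
- robot.get_obs(): the state, without advancing time (a new reading comes with each control period).
- robot.get_image(name): name is "scene" or "side" or "wrist"; returns the picture (400x640x3 uint8, red, green, blue); there is no depth.
- robot.calibration(name): a dict with "intrinsics" (3x3 intrinsics, pixels), "k1" (the pictures are not rectified: a ray, as slopes to the right and down, at radius r is drawn at 1 + k1 r^2 times it, then the intrinsics apply), "R" (3x3) and "t" (3): a world point X has camera coordinates R X + t. Camera axes: x right, y down, z forward; pixel columns grow to the right and rows downward; lengths in m; the calibration is good to about 2 mm. A picture is of the moment at which its call begins: read the wrist's pose just before it. calibration takes no time and is no camera call; for the wrist camera it gives the pose at the moment of the call.
- robot.finish_job(): hands the job in, once; it reports no verdict.
Trained networks look in the newest picture that a camera, given by its name, has taken for a name from the list of things; names that differ only in an ending like _2 or _b are one class to them, and where a whole thing is asked for, a point or a joint stands for the part that bears it (a point fixed in the world has none). Each returns a list of dicts, best first, with "conf" (0 to 1); they miss things now and then, are a little off and sometimes report something else, mostly with a low value. They report only what shows in the picture. A call takes as long as a camera call. They do not tell look-alikes from the thing itself.
- robot.recognise(camera, label): "xyz" ([x, y, z] in m, in world coordinates, good to about 4 mm: the middle of the surface that is visible of it).
- robot.spot_point(camera, label): "xyz" ([x, y, z] in m, in world coordinates, good to about 4 mm: a listed point, or the origin of a listed thing).
The state is a dict: "clock": time; "joint_positions": joint angles; "joint_velocities": joint speeds; "joint_efforts": joint torques, N m; "tool_pos": TCP position; "tcp_rot": TCP orientation; "ft_force": force on the tool from outside, world axes, zero at the start; "wrist_torque": the same for the moment, N m; "opening": opening from 0.0 (shut) to 1.0 (fully open).
Only numpy, scipy, OpenCV 4.12 (cv2) and the standard library are available. Lean on these libraries where they do the work, as an engineer would, in place of code of your own. Each camera call takes 0.05 s, during which the arm holds its last target.

## Task

On the warming plate, open the gate of the wire-guarded bay and slide the wide, low pan along the plate, without lifting or tipping it, onto the marked ring inside the bay. Then push the gate until it snaps shut, and only after that push the switch lever all the way over, away from the robot. Leave the tall slim pot on its ring and do not disturb the jar and tub standing on the plate.

Things in the scene. Friction and masses are not known exactly. Their poses are not given: they have to be found in the camera images.
- station: flat black-topped warming plate, fixed on the table: 300 mm along its x by 640 mm along its y, smooth top 25 mm above the table. Origin on the table; x points away from the robot, y to the left, z up; it reaches from x -150 to +150 and y -330 to +310 mm. Three white rings 150 mm across are printed flush on it
- bay_mark (a point): centre of the ring in the guarded bay, on the plate's top, at (0, 125, 25) mm of the station, axes as the station's. The bay is open above; wire rods up to 70 mm above the plate close it at the station's x = -89, x = +89 and y = 213 mm, and the gate closes its side at y = 30 mm
- hold_near (a point): centre of the holding ring nearer the robot, at (-80, -250, 25) mm of the station; one of the two pots stands on it (which one varies)
- hold_far (a point): centre of the holding ring farther from the robot, at (80, -250, 25) mm of the station; the other pot stands on it
- catch_post (a point): centre of the top of the catch post beside the bay's opening, at (-113, 26, 95) mm of the station: aluminium, 22 mm along x by 34 mm along y, from the plate up; a sprung white roller on its +x side holds the gate's nose
- gate_hinge (a point): point on the gate's upright hinge axis, at (80, 30) mm of the station, 62 mm above the table. The point turns with the gate: the gate runs from it along the point's -x and its outer face looks to the point's -y. The gate is a steel panel reaching 158 mm from the hinge (its nose 170 mm), 8 mm thick, from 4 to 70 mm above the plate
- gate (a joint): gate angle, rad: 0 shut (gate runs from the hinge to the station's -x); grows as it swings outwards, to the station's -y, counter-clockwise from above, to a stop at 2.1. The roller catch needs about 5 N at the free end, to open or to shut; below about 0.04 it draws the gate to 0. From 0.1 up it stays where left. It can be pushed from inside the open-topped bay too
- gate_handle (a point): middle of the gate's upright bar handle: black bar 11 mm thick and 60 mm long, 35 mm off the outer face, 128 mm from the hinge, middle 38 mm above the plate
- pan: the wide, low pan: open round steel pan, 116 mm across outside, 55 mm high, wall 3 mm, floor 4 mm thick, empty, 0.3 to 0.65 kg; two small ears at its own +y and -y, 42 mm up, make it 144 mm long along y. Origin at the centre of its underside. It slides when its wall is pushed, from inside or outside
- slim_pot: the tall slim pot, to be left alone: open round steel pot, 84 mm across, 95 mm high, 112 mm over its ears along its y; origin at the centre of its underside
- jar_a: small amber jar with a white cap, 44 mm across, 58 mm high, on the plate in front of the bay; origin at the centre of its underside; to be left alone
- tub_a: white paint tub, 64 mm across, 75 mm high, on the plate at its far left corner; origin at the centre of its underside; to be left alone
- switch_tip (a point): centre of the 26 mm white ball at the end of the switch lever; its pivot is at (-20, 265, 47) mm of the station, the ball 60 mm from it
- switch (a joint): angle of the switch lever, rad: 0 leaning 0.5 rad towards the robot (off), 1.0 leaning 0.5 rad away from it (on); it turns about the station's y and stays where it is left, with light friction
Not all that is in view belongs to the job. Leave any blue look-alike of the pan alone.

How it is judged:
By the outcome, as a careful person would: the job done as asked, in the order asked, and still so for the second after the job is handed in, with the robot touching nothing.
It also fails if it takes over 72 s, if anything falls off the work surface, if the arm or the gripper's body presses on something with over 40 N, if the wrist force passes 120 N, or if a joint passes its speed limit or range.

## Working session

There is one attempt and no reset: what is moved stays moved. The work goes in short steps, Python scripts to look and compute and a tool call to move; the robot and the scene stay as the last step left them, time stands still between calls to the robot, and variables do not carry over. Pictures are saved under pics/ and viewed, and the job is handed in when it is done.

Besides the shell and the picture viewer there is one more tool, called after "Emit:" as name(argument=value, ...) on one line, values as JSON. drive_tool: Moves the arm, as the interface text tells. Its arguments: {"type":"object","properties":{"commands":{"type":"string"},"newtons":{"type":"number"}},"required":["commands"]}

```bash
ls; mkdir -p pics; python3 - <<'E'
from bench import robot
import cv2
o=robot.get_obs(); print(o)
for n in ["scene","side","wrist"]:
    im=robot.get_image(n); cv2.imwrite(f"pics/{n}0.png",im[:,:,::-1])
    c=robot.calibration(n); print(n,c)
    for l in ["pan","slim_pot","jar_a","tub_a","gate_handle","gate_hinge","catch_post","switch_tip","bay_mark","hold_near","hold_far","station"]:
        r=robot.spot_point(n,l); print(l,[( [round(v,3) for v in d['xyz']],round(d['conf'],2)) for d in r[:3]])
print(robot.get_obs()['clock'])
E
```

```text
pics
{'clock': 0.0, 'joint_positions': array([-2.06313496e-01,  1.81564368e-01,  1.60800297e+00,  2.50804944e-05,
        1.35380893e+00, -2.06310664e-01]), 'joint_velocities': array([-0.00049678, -0.00027323,  0.0007941 , -0.00029698,  0.00225129,
        0.00042912]), 'joint_efforts': array([ 3.41415571e-04, -4.44869328e+01, -3.51340663e+01, -2.51131587e-04,
        9.11703974e-03,  3.43231875e-05]), 'tool_pos': array([5.74748706e-01, 6.59799005e-05, 4.03773203e-01]), 'tcp_rot': array([-3.13985188e+00, -3.89337638e-04,  1.57078773e+00]), 'ft_force': array([ 0.47499847, -0.42771208,  0.13788459]), 'wrist_torque': array([ 0.0686328 ,  0.04145093, -0.06712769]), 'opening': 1.0010792028600766}
scene {'intrinsics': array([[383.76000794,   0.        , 319.44942813],
       [  0.        , 383.76000794, 194.9512079 ],
       [  0.        ,   0.        ,   1.        ]]), 'k1': -0.06103723564733667, 'R': array([[ 1.65220285e-01,  9.86256689e-01,  1.59643739e-05],
       [ 5.98361009e-01, -1.00226125e-01, -7.94933222e-01],
       [-7.84006607e-01,  1.31348646e-01, -6.06696936e-01]]), 't': arr
[... 1864 characters left out ...]
 348.31369322, 204.59729776],
       [  0.        ,   0.        ,   1.        ]]), 'k1': -0.040897316386609255, 'R': array([[ 9.99999237e-01, -7.46474333e-05,  1.23288504e-03],
       [-4.64331698e-04, -9.47672753e-01,  3.19243070e-01],
       [ 1.14454088e-03, -3.19243399e-01, -9.47672065e-01]]), 't': array([-0.57549438, -0.04195305,  0.37972643])}
pan [([0.432, -0.213, 0.027], 0.72)]
slim_pot [([0.588, -0.221, 0.029], 0.9)]
jar_a []
tub_a []
gate_handle [([0.483, 0.03, 0.063], 0.89)]
gate_hinge [([0.614, 0.055, 0.058], 0.86)]
catch_post [([0.428, 0.074, 0.095], 0.84)]
switch_tip [([0.583, -0.222, 0.024], 0.75)]
bay_mark []
hold_near []
hold_far []
station [([0.534, 0.033, 0.0], 0.91)]
1.95
```

View pics/scene0.png

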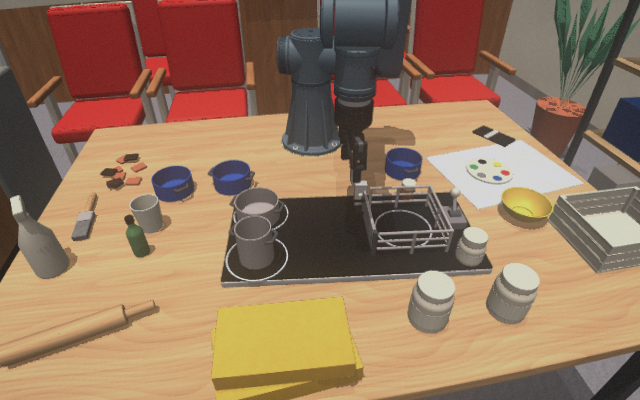

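View pics/side0.png

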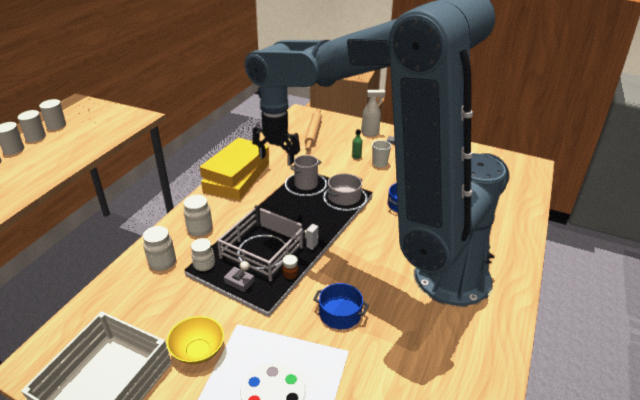

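View pics/wrist0.png

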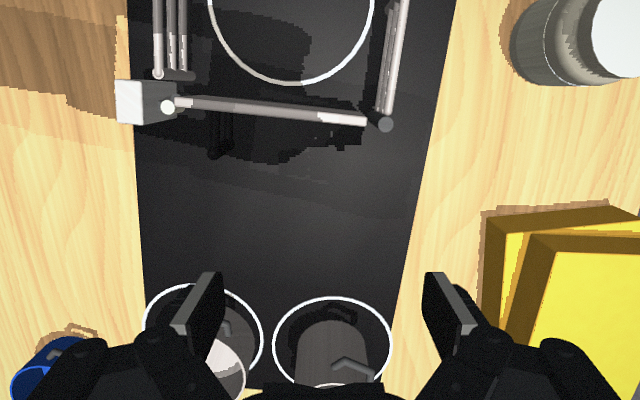

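Pan is on the near ring (wrist view ~(215,350), scene ~(257,208)), with the slim pot on the far ring. The gate is shut, and the blue pans on the table are look-alikes. Next I fit the station pose.

```bash
cat > h.py <<'E'
from bench import robot
import numpy as np, cv2
def proj(n,P,c=None):
    c=c or robot.calibration(n); X=np.atleast_2d(P)@c['R'].T+c['t']; s=X[:,:2]/X[:,2:]
    s=s*(1+c['k1']*(s**2).sum(1,keepdims=True)); K=c['intrinsics']
    return s*[K[0,0],K[1,1]]+K[:2,2]
def unproj(n,px,z,c=None):
    c=c or robot.calibration(n); K=c['intrinsics']; px=np.atleast_2d(px).astype(float)
    d=(px-K[:2,2])/[K[0,0],K[1,1]]; s=d.copy()
    for _ in range(20): s=d/(1+c['k1']*(s**2).sum(1,keepdims=True))
    r=np.c_[s,np.ones(len(s))]@c['R']; o=-c['R'].T@c['t']
    return o+r*((z-o[2])/r[:,2])[:,None]
def S(p,pose):  # station mm -> world m
    x,y,a=pose; p=np.atleast_2d(p)/1000.; c,s=np.cos(a),np.sin(a)
    return np.c_[x+c*p[:,0]-s*p[:,1],y+s*p[:,0]+c*p[:,1],p[:,2]]
def draw(n,im,pose):
    im=im.copy()
    def line(P,col):
        q=proj(n,S(P,pose)); cv2.polylines(im,[np.round(q*8).astype(np.int32)],False,col,1,cv2.LINE_AA,3)
    line([[-150,-330,25],[150,-330,25],[150,310,25],[-150,310,25],[-150,-330,25]],(0,255,0))
    t=np.linspace(0,6.283,60)
    for cx,cy in [(0,125),(-80,-250),(80,-250)]: line(np.c_[cx+75*np.cos(t),cy+75*np.sin(t),25+0*t],(0,0,255))
    return im
E
python3 - <<'E'
from h import *
from scipy.optimize import least_squares
L=[((80,30),(.622,.057)),((80,30),(.618,.055)),((80,30),(.614,.055)),((-113,26),(.422,.068)),((-113,26),(.423,.073)),((-113,26),(.428,.074)),((0,125),(.547,.161)),((0,125),(.542,.161)),((80,-250),(.580,-.225)),((80,-250),(.583,-.22)),((0,0),(.534,.034)),((0,0),(.532,.033)),((0,0),(.534,.033)),((-80,-250),(.426,-.208)),((-48,-9),(.484,.031)),((-48,-9),(.483,.03))]
f=lambda p: (S([[*a,0] for a,b in L],p)[:,:2]-np.array([b for a,b in L])).ravel()
r=least_squares(f,[.53,.03,-.1]); p=r.x; print(p,np.abs(r.fun).max())
np.save('pose.npy',p)
for n in ["scene","side","wrist"]:
    cv2.imwrite(f"pics/{n}_o.png",cv2.resize(draw(n,cv2.imread(f"pics/{n}0.png"),p),(800,500)))
for k,v in dict(bay=(0,125,25),hn=(-80,-250,25),hinge=(80,30,62),handle=(-48,-9,63),tip=(-49,265,99.7)).items(): print(k,S([v],p).round(4))
print(robot.tip_extent)
E
```

```text
[ 0.53284473  0.03418124 -0.1123526 ] 0.006296172809836076
bay [[0.5469 0.1584 0.025 ]]
hn [[ 0.4253 -0.2053  0.025 ]]
hinge [[0.6157 0.055  0.062 ]]
handle [[0.4841 0.0306 0.063 ]]
tip [[0.5139 0.303  0.0997]]
0.1734
```

View pics/scene_o.png

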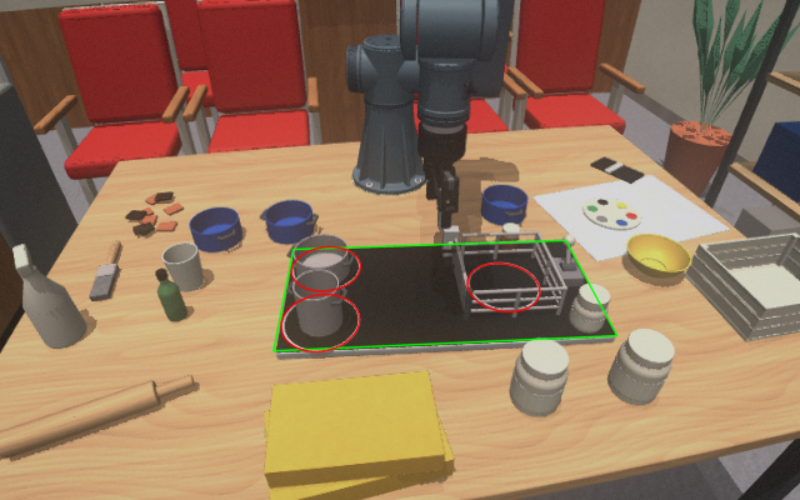

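View pics/side_o.png

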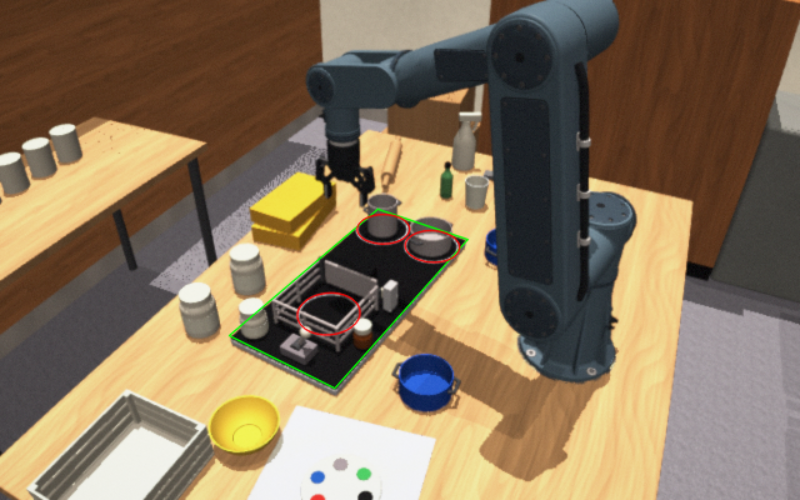

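View pics/wrist_o.png

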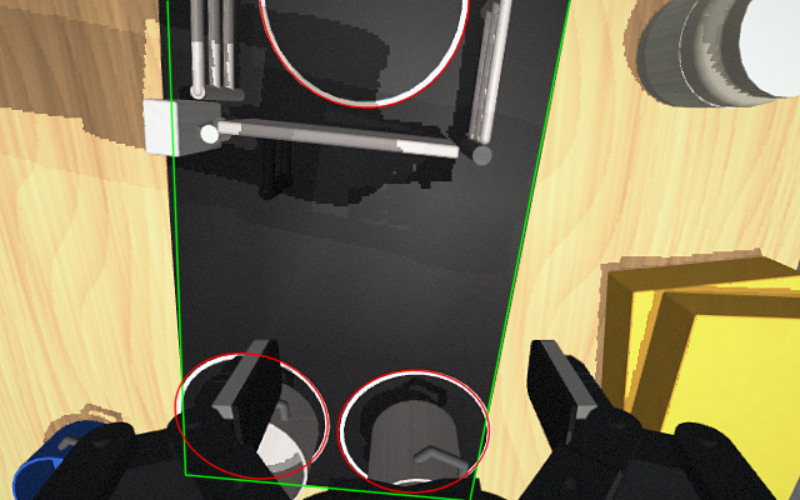

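The overlay matches within a few pixels. I'll refine the pose using ring whiteness.

```bash
cat > refine.py <<'E'
from h import *
from scipy.optimize import minimize
p0=np.load('pose.npy')
t=np.linspace(0,6.283,200)
P=np.vstack([np.c_[cx+74*np.cos(t),cy+74*np.sin(t),25+0*t] for cx,cy in [(0,125),(-80,-250),(80,-250)]])
ims={}
for n in ["scene","side","wrist"]:
    g=cv2.cvtColor(cv2.imread(f"pics/{n}0.png"),cv2.COLOR_BGR2GRAY).astype(float)
    g=np.clip(cv2.morphologyEx(g,cv2.MORPH_TOPHAT,np.ones((9,9))),0,100)
    ims[n]=(cv2.GaussianBlur(g,(0,0),1.5),robot.calibration(n))
def f(p,only=None):
    s=0
    for n,(g,c) in ims.items():
        if only and n!=only: continue
        q=proj(n,S(P,p),c).astype(np.float32)
        s-=cv2.remap(g.astype(np.float32),q[None,:,0],q[None,:,1],cv2.INTER_LINEAR).sum()
    return s
for o in [None,"scene","side","wrist"]:
    best=min((minimize(lambda v:f(p0+np.array(v)*[.01,.01,.03],o),[a,b,c_],method='Nelder-Mead') for a in(-.3,.3) for b in(-.3,.3) for c_ in (-.3,.3)),key=lambda r:r.fun)
    p=p0+best.x*[.01,.01,.03]; print(o,p,best.fun,f(p0,o))
    if o is None: np.save('pose.npy',p); 
p=np.load('pose.npy')
cv2.imwrite("pics/w_o2.png",cv2.resize(draw("wrist",cv2.imread("pics/wrist0.png"),p),(800,500)))
E
python3 refine.py
```

```text
None [ 0.5326138   0.03458231 -0.10430319] -75162.9921875 -72356.375
scene [ 0.53052373  0.03520294 -0.10461413] -21715.359375 -21048.705
side [ 0.53175192  0.03743468 -0.10296649] -28225.703125 -27131.684
wrist [ 0.53283636  0.03415342 -0.10466147] -26403.591796875 -24175.98
```

View pics/w_o2.png

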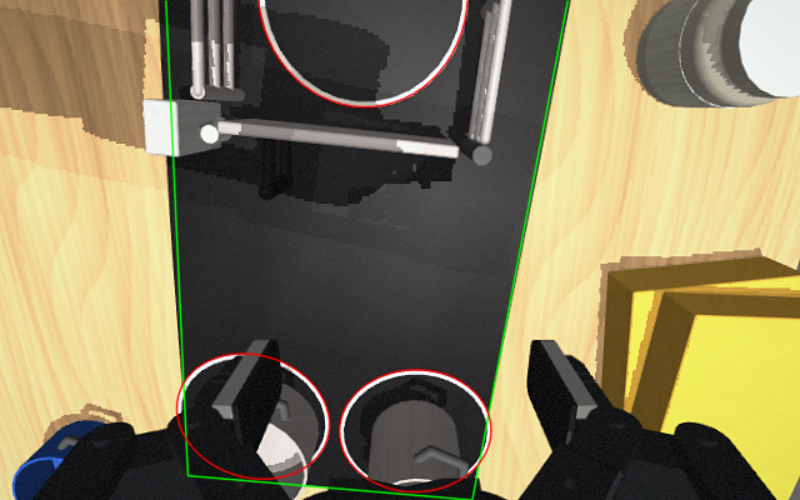

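Emit:
drive_tool(commands="26 -21 0 0 0 0.052 0; 52 -42 0 0 0 0.1045 0; 78 -64 0 0 0 0.1045 0; 104 -85 0 0 0 0.1045 0; 104 -85 0 0 0 0.1045 0; 104 -85 0 0 0 0.1045 0", newtons=60)

```text
clock: 2.45
tool_pos: [0.4892, 0.1052, 0.405]
tcp_rot: [3.141, 0.0, 1.469]
ft_force: [-0.1, 0.4, 0.5]
opening: 0.145
```

```bash
cat > st.py <<'E'
from h import *
import sys
o=robot.get_obs(); x,y,a=np.load('pose.npy'); d=o['tool_pos'][:2]-[x,y]
print('clk',round(o['clock'],2),'TCP station mm',(1000*np.array([np.cos(a)*d[0]+np.sin(a)*d[1],-np.sin(a)*d[0]+np.cos(a)*d[1]])).round(1),'tip z',round((o['tool_pos'][2]-.1734)*1000,1),'yaw-a',round(o['tcp_rot'][2]-a-np.pi/2,3),o['tcp_rot'].round(3),'F',o['ft_force'].round(1),'op',round(o['opening'],3))
for n in sys.argv[2:]:
    cv2.imwrite(f"pics/{n}{sys.argv[1]}.png",robot.get_image(n)[:,:,::-1])
E
python3 st.py 1 wrist
```

```text
clk 2.45 TCP station mm [-50.5  65.7] tip z 231.6 yaw-a 0.003 [3.141 0.    1.469] F [-0.1  0.4  0.5] op 0.145
```

View pics/wrist1.png

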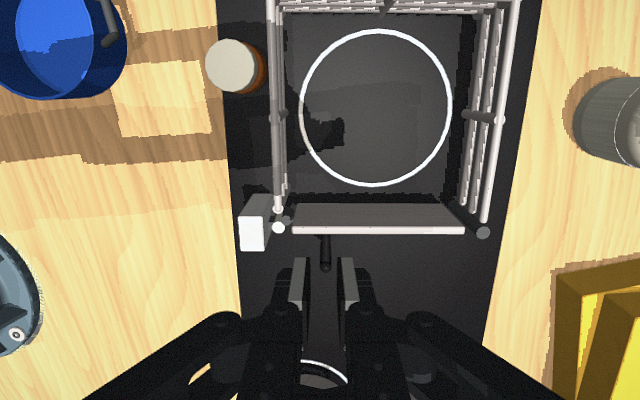

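The gate's inner face and top edge show at rows 205-235, and the fingers are nearly shut. I'll descend inside the bay.

Emit:
drive_tool(commands="0 0 30 0 0 0 0; 0 0 65 0 0 0 0; 0 0 100 0 0 0 0; 0 0 130 0 0 0 0; 0 0 155 0 0 0 0; 0 0 172 0 0 0 0; 0 0 180 0 0 0 0; 0 0 180 0 0 0 0; 0 0 180 0 0 0 0")

```text
clock: 3.25
tool_pos: [0.4908, 0.1034, 0.225]
tcp_rot: [3.141, 0.0, 1.465]
ft_force: [0.4, -0.5, 0.5]
opening: 0.001
```

```bash
python3 st.py 2 wrist side
```

```text
clk 3.25 TCP station mm [-48.8  64.1] tip z 51.6 yaw-a -0.001 [3.141 0.    1.465] F [ 0.4 -0.5  0.5] op 0.001
```

View pics/wrist2.png

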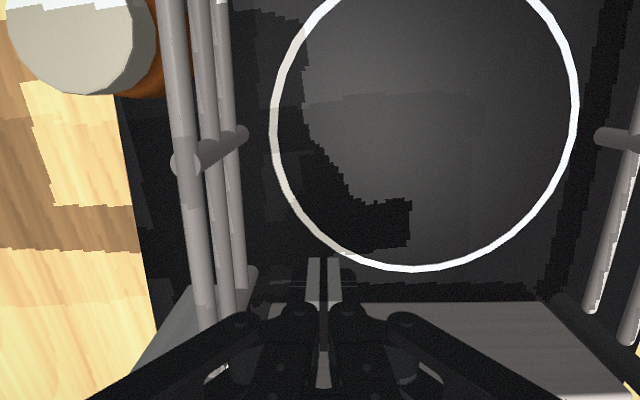

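View pics/side2.png

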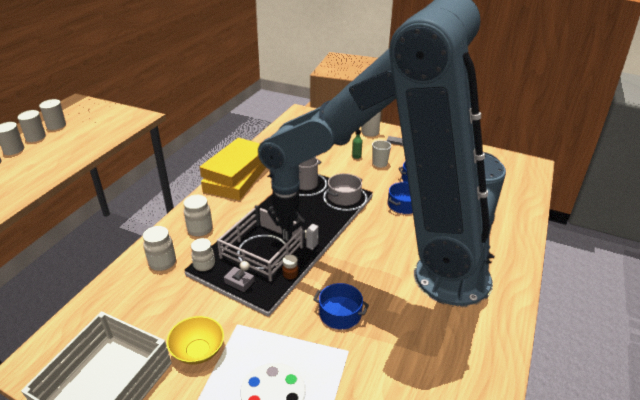

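Fingers are in the bay between gate and ring, clear of the rods. I'll push the gate outwards.

Emit:
drive_tool(commands="-8 3 0 0 0 0 0; -16 6 0 0 0 0 0; -22 9 0 0 0 0 0; -28 9 0 0 0 0 0; -34 9 0 0 0 0 0; -40 9 0 0 0 0 0; -46 9 0 0 0 0 0; -52 9 0 0 0 0 0; -60 10 0 0 0 0 0; -68 13 0 0 0 0 0; -76 16 0 0 0 0 0; -83 19 0 0 0 0 0; -88 21 0 0 0 0 0; -88 21 0 0 0 0 0")

```text
clock: 4.52
tool_pos: [0.5023, 0.0131, 0.2248]
tcp_rot: [3.141, 0.0, 1.465]
ft_force: [0.3, 0.2, 0.5]
opening: 0.002
```

```bash
python3 st.py 3 wrist
```

```text
clk 4.52 TCP station mm [-27.9 -24.5] tip z 51.4 yaw-a -0.001 [3.141 0.    1.465] F [0.3 0.2 0.5] op 0.002
```

View pics/wrist3.png

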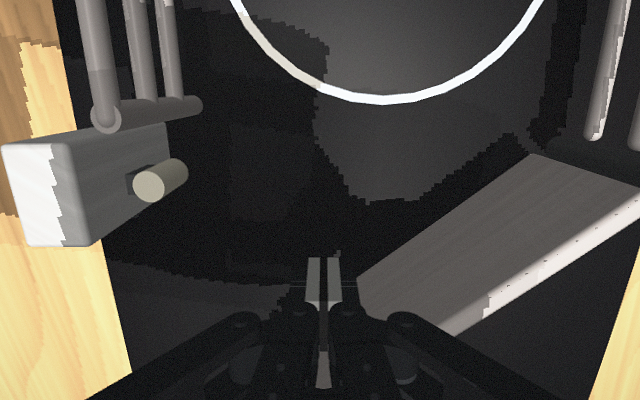

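The gate is swinging out (about 0.6 rad). I'll continue along the arc.

Emit:
drive_tool(commands="-8 5 0 0 0 0 0; -15 10 0 0 0 0 0; -22 14 0 0 0 0 0; -28 19 0 0 0 0 0; -34 26 0 0 0 0 0; -40 33 0 0 0 0 0; -45 40 0 0 0 0 0; -50 48 0 0 0 0 0; -54 56 0 0 0 0 0; -57 64 0 0 0 0 0; -60 72 0 0 0 0 0; -63 81 0 0 0 0 0; -65 90 0 0 0 0 0; -66 98 0 0 0 0 0; -66 106 0 0 0 0 0; -66 112 0 0 0 0 0; -66 117 0 0 0 0 0; -66 117 0 0 0 0 0")

```text
clock: 6.07
tool_pos: [0.6121, -0.0636, 0.2248]
tcp_rot: [3.141, 0.0, 1.467]
ft_force: [0.3, 0.1, 0.5]
opening: -0.001
```

```bash
python3 st.py 4 wrist side; python3 - <<'E'
from bench import robot
for n in ("side","wrist"):
    for l in ("pan","gate_handle"): print(n,l,[(d['xyz'],round(d['conf'],2)) for d in robot.spot_point(n,l)[:3]])
E
```

```text
clk 6.07 TCP station mm [ 89.3 -89.4] tip z 51.4 yaw-a 0.0 [3.141 0.    1.467] F [0.3 0.1 0.5] op -0.001
side pan [([0.4342, -0.2094, 0.0272], 0.93), ([0.252, 0.2646, -0.0031], 0.69)]
side gate_handle [([0.6824, -0.0586, 0.0615], 0.59), ([0.5852, -0.2232, 0.0245], 0.22)]
wrist pan []
wrist gate_handle [([0.6832, -0.0628, 0.0631], 0.95)]
```

View pics/wrist4.png

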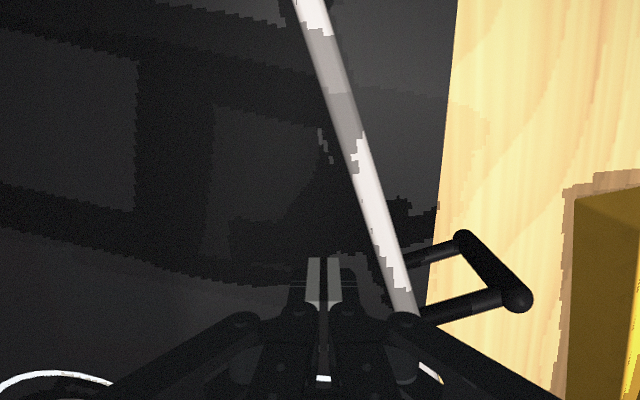

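View pics/side4.png

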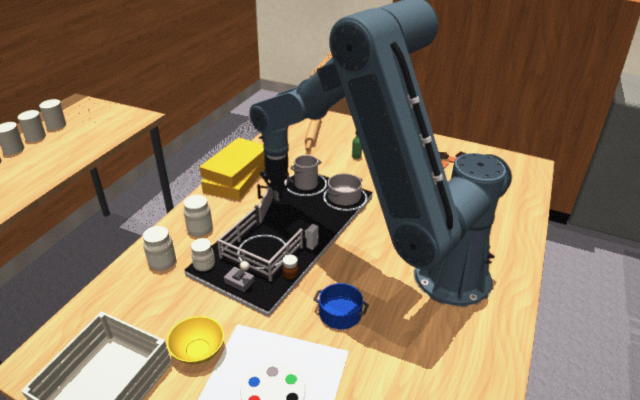

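Gate at about 1.9 rad, stays open. Next I move above the pan.

Emit:
drive_tool(commands="0 -5 -30 0 0 0 0; 0 -8 -65 0 0 0 0; -10 -20 -90 0 0 0 0; -35 -40 -95 0 0 0 0; -60 -65 -95 0 0 0 0; -85 -90 -95 0 0 0 0; -110 -115 -95 0 0 0 0; -135 -138 -95 0 0 0 0; -155 -155 -95 0 0 0 0; -165 -162 -95 0 0 0 0; -165 -162 -95 0 0 0 0; -165 -162 -95 0 0 0 0")

```text
clock: 7.37
tool_pos: [0.4326, -0.2111, 0.3199]
tcp_rot: [3.141, 0.0, 1.464]
ft_force: [1.3, -0.2, 0.2]
opening: -0.001
```

```bash
python3 st.py 5 wrist side scene; python3 - <<'E'
from h import *
x,y,a=np.load('pose.npy')
for n in ("side","scene","wrist"):
    for d in robot.spot_point(n,"pan")[:3]:
        q=np.array(d['xyz'][:2])-[x,y]; print(n,(1000*np.array([np.cos(a)*q[0]+np.sin(a)*q[1],-np.sin(a)*q[0]+np.cos(a)*q[1]])).round(),round(d['conf'],2))
E
```

```text
clk 7.37 TCP station mm [ -73.9 -254.7] tip z 146.5 yaw-a -0.002 [3.141 0.    1.464] F [ 1.3 -0.2  0.2] op -0.001
side [-307.  201.] 0.89
side [ -72. -256.] 0.66
scene [-305.  198.] 0.95
scene [ -75. -256.] 0.8
scene [-259. -352.] 0.72
wrist [ -75. -255.] 0.98
wrist [-259. -353.] 0.68
```

View pics/scene5.png

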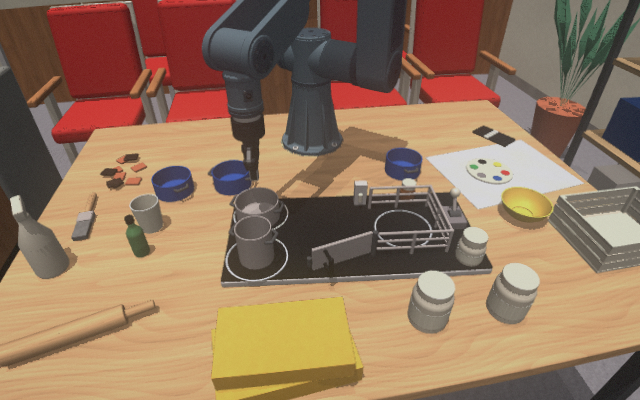

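View pics/side5.png

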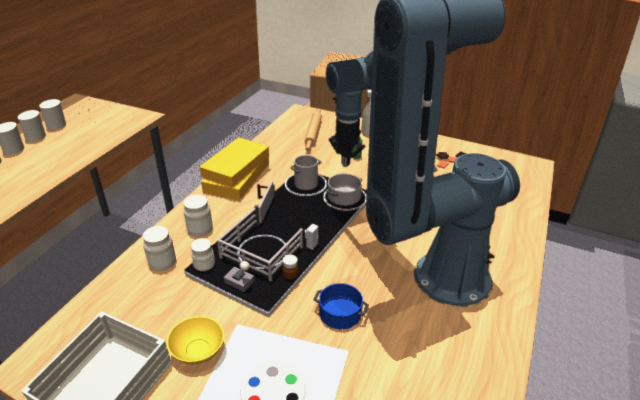

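Gate is open (scene ~(340,250)) and the pan is directly below the tool at station (-74,-255). I'll descend into it.

Emit:
drive_tool(commands="0 0 30 0 0 0 0; 0 0 60 0 0 0 0; 0 0 85 0 0 0 0; 0 0 98 0 0 0 0; 0 0 105 0 0 0 0; 0 0 108 0 0 0 0; 0 0 108 0 0 0 0; 0 0 108 0 0 0 0")

```text
clock: 8.33
tool_pos: [0.4334, -0.2109, 0.2125]
tcp_rot: [3.14, 0.001, 1.467]
ft_force: [-1.2, -0.8, -0.9]
opening: -0.002
```

```bash
python3 st.py 6 wrist
```

```text
clk 8.33 TCP station mm [ -73.1 -254.5] tip z 39.1 yaw-a 0.0 [3.140e+00 1.000e-03 1.467e+00] F [-1.2 -0.8 -0.9] op -0.002
```

View pics/wrist6.png

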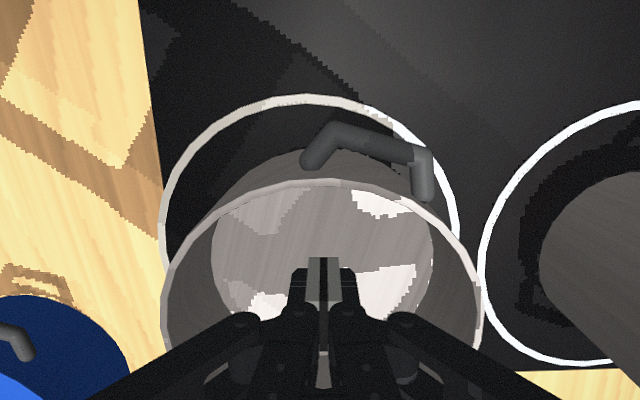

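Fingers are inside the pan, clear of the wall. I'll drag it by its leading wall.

Emit:
drive_tool(commands="8 3 0 0 0 0 0; 18 7 0 0 0 0 0; 27 10 0 0 0 0 0; 34 13 0 0 0 0 0; 40 15 0 0 0 0 0; 46 17 0 0 0 0 0; 53 20 0 0 0 0 0; 61 23 0 0 0 0 0; 70 26 0 0 0 0 0; 79 30 0 0 0 0 0; 88 33 0 0 0 0 0; 98 37 0 0 0 0 0; 108 40 0 0 0 0 0; 118 44 0 0 0 0 0; 128 48 0 0 0 0 0; 138 52 0 0 0 0 0; 147 55 0 0 0 0 0; 155 58 0 0 0 0 0; 161 60 0 0 0 0 0; 165 62 0 0 0 0 0")

```text
clock: 10.05
tool_pos: [0.5119, -0.0525, 0.2118]
tcp_rot: [-3.141, 0.0, 1.467]
ft_force: [-3.1, -5.7, 3.7]
opening: -0.001
```

```bash
python3 st.py 7 wrist scene; cat > pan.py <<'E'
from h import *
import sys
x,y,a=np.load('pose.npy')
for l in sys.argv[1:]:
  for n in ("side","scene","wrist"):
    robot.get_image(n)
    for d in robot.spot_point(n,l)[:3]:
        q=np.array(d['xyz'][:2])-[x,y]; print(l,n,(1000*np.array([np.cos(a)*q[0]+np.sin(a)*q[1],-np.sin(a)*q[0]+np.cos(a)*q[1],d['xyz'][2]])).round(),round(d['conf'],2))
E
python3 pan.py pan
```

```text
clk 10.05 TCP station mm [-11.5 -88.7] tip z 38.4 yaw-a 0.0 [-3.141  0.     1.467] F [-3.1 -5.7  3.7] op -0.001
pan side [ -19. -126.   26.] 0.78
pan side [-114.   28.   97.] 0.61
pan side [-302.  200.   -1.] 0.6
pan scene [-304.  200.   -3.] 0.84
pan scene [-260. -350.    1.] 0.8
pan scene [-239. -528.   -2.] 0.74
```

View pics/wrist7.png

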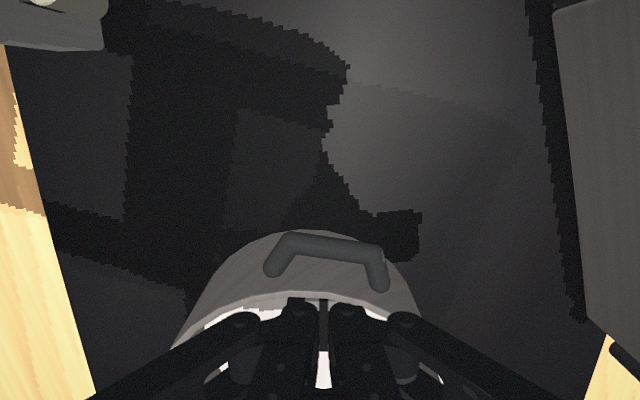

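View pics/scene7.png

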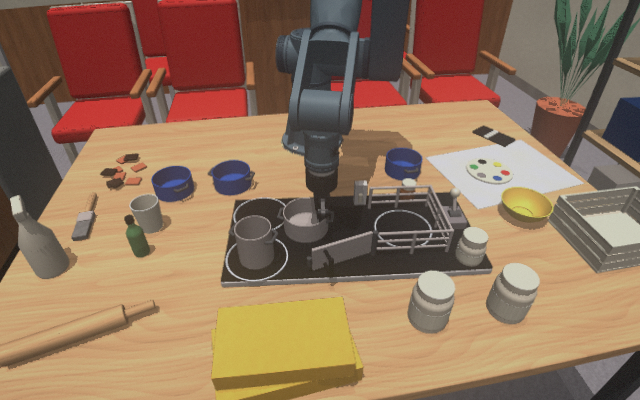

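The pan follows flat, trailing by about 40 mm, lined up with the bay opening. Continuing straight in.

Emit:
drive_tool(commands="6 4 0 0 0 0 0; 15 8 0 0 0 0 0; 26 10 0 0 0 0 0; 38 11 0 0 0 0 0; 50 12 0 0 0 0 0; 62 12 0 0 0 0 0; 74 12 0 0 0 0 0; 86 12 0 0 0 0 0; 98 12 0 0 0 0 0; 110 12 0 0 0 0 0; 122 12 0 0 0 0 0; 134 12 0 0 0 0 0; 146 12 0 0 0 0 0; 158 12 0 0 0 0 0; 170 12 0 0 0 0 0; 182 12 0 0 0 0 0; 193 12 0 0 0 0 0; 202 12 0 0 0 0 0; 209 12 0 0 0 0 0; 214 12 0 0 0 0 0")

```text
clock: 12.12
tool_pos: [0.546, 0.1594, 0.2117]
tcp_rot: [-3.141, 0.0, 1.467]
ft_force: [-0.2, -5.3, 3.8]
opening: -0.002
```

```bash
python3 st.py 8 wrist scene side; python3 pan.py pan
```

```text
clk 12.12 TCP station mm [  0.3 125.5] tip z 38.3 yaw-a 0.0 [-3.141  0.     1.467] F [-0.2 -5.3  3.8] op -0.002
pan side [ 1. 88. 23.] 0.94
pan side [-302.  200.   -2.] 0.61
pan scene [ 2. 86. 24.] 0.91
pan scene [-240. -530.   -2.] 0.68
pan scene [-263. -348.    0.] 0.56
```

View pics/wrist8.png

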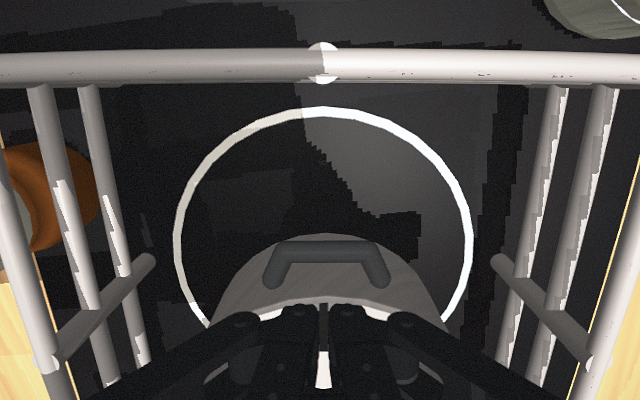

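View pics/scene8.png

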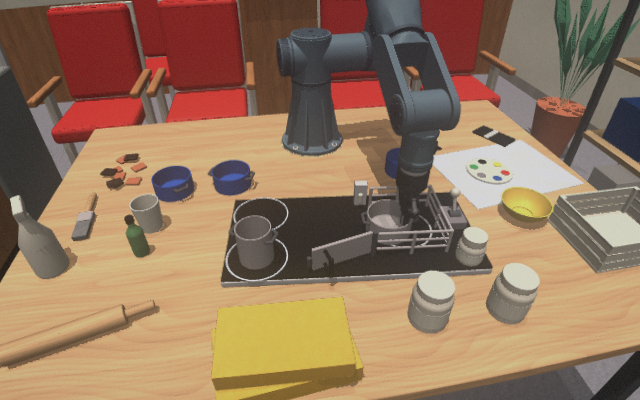

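View pics/side8.png

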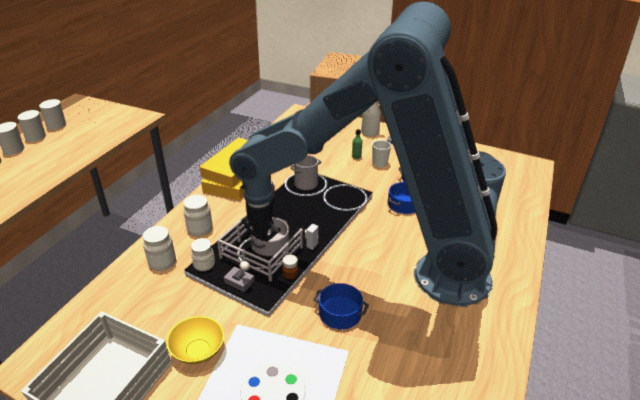

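Pan is at about (1,87) with the ring ahead of it. 38 mm remain.

Emit:
drive_tool(commands="6 -1 0 0 0 0 0; 12 -1 0 0 0 0 0; 18 -1 0 0 0 0 0; 24 -1 0 0 0 0 0; 29 -1 0 0 0 0 0; 33 -1 0 0 0 0 0; 36 -1 0 0 0 0 0; 38 -1 0 0 0 0 0; 38 -1 0 0 0 0 0; 20 -1 0 0 0 0 0; 0 -1 0 0 0 0 0; 0 -1 -30 0 0 0 0; 0 -1 -70 0 0 0 0; 0 -1 -110 0 0 0 0; 0 -1 -110 0 0 0 0")

```text
clock: 13.82
tool_pos: [0.5479, 0.1592, 0.3304]
tcp_rot: [3.128, -0.004, 1.466]
ft_force: [1.7, 1.0, 2.9]
opening: 0.001
```

```bash
python3 st.py 9 wrist scene side; python3 pan.py pan gate_handle
```

```text
clk 13.82 TCP station mm [  2.2 125.5] tip z 157.0 yaw-a -0.0 [ 3.128 -0.004  1.466] F [1.7 1.  2.9] op 0.001
pan side [ -4. 124.  28.] 0.95
pan side [-303.  200.    2.] 0.84
pan side [-242. -527.   -4.] 0.59
pan scene [-263. -349.   -2.] 0.91
pan scene [-305.  201.   -4.] 0.76
pan scene [  0. 121.  24.] 0.75
gate_handle side [161. -80.  62.] 0.47
gate_handle scene [156. -78.  64.] 0.96
gate_handle scene [ 3. -1.  0.] 0.34
```

View pics/wrist9.png

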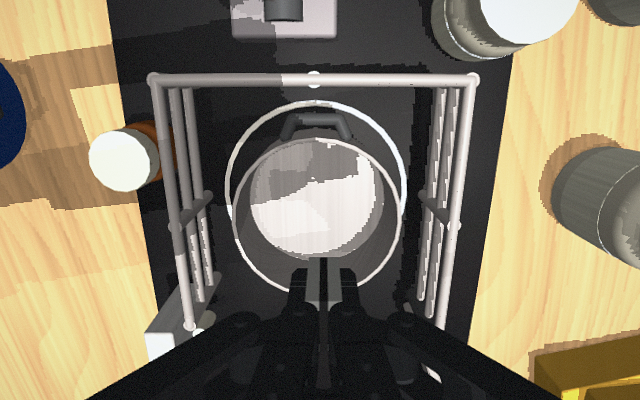

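View pics/side9.png

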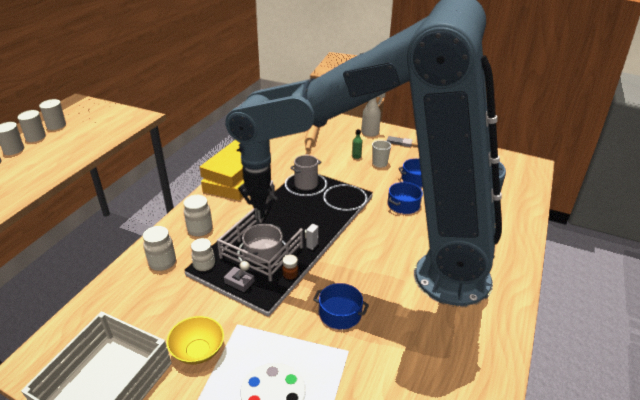

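Pan looks seated on the ring. I'll check with a rim overlay.

```bash
cat > rim.py <<'E'
from h import *
import sys
p=np.load('pose.npy'); t=np.linspace(0,6.283,80)
im0=cv2.cvtColor(robot.get_image("wrist"),cv2.COLOR_RGB2BGR); im=draw("wrist",im0,p)
cx,cy=float(sys.argv[2]),float(sys.argv[3])
q=proj("wrist",S(np.c_[cx+58*np.cos(t),cy+58*np.sin(t),80+0*t],p)); cv2.polylines(im,[np.round(q*8).astype(np.int32)],True,(255,255,0),1,cv2.LINE_AA,3)
cv2.imwrite(sys.argv[1],cv2.resize(im,(800,500)))
E
python3 rim.py pics/rim1.png 0 123
```

```text
(no output)
```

View pics/rim1.png

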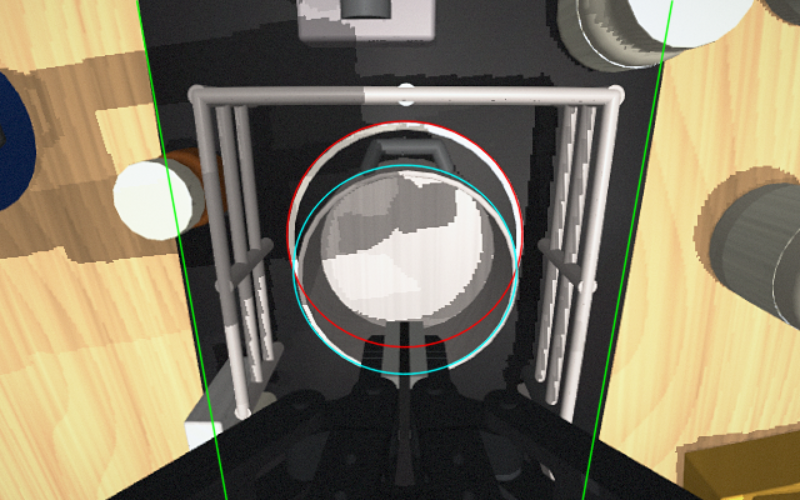

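Rim overlay puts the pan within about 3 mm of the ring centre. Now I go to the gate's outer side.

Emit:
drive_tool(commands="-15 12 0 0 0 0 0; -40 32 0 0 0 0 0; -65 55 0 0 0 0 0; -90 78 0 0 0 0 0; -115 100 0 0 0 0 0; -140 122 0 0 0 0 0; -160 140 0 0 0 0 0; -168 147 0 0 0 0 0; -168 147 0 0 0 0 0; -168 147 30 0 0 0 0; -168 147 65 0 0 0 0; -168 147 90 0 0 0 0; -168 147 100 0 0 0 0; -168 147 100 0 0 0 0; -168 147 100 0 0 0 0")

```text
clock: 15.87
tool_pos: [0.6736, -0.0229, 0.2222]
tcp_rot: [-3.141, -0.0, 1.467]
ft_force: [1.0, -0.8, -0.4]
opening: 0.004
```

```bash
python3 st.py 10 wrist
```

```text
clk 15.87 TCP station mm [146.2 -42.5] tip z 48.8 yaw-a 0.001 [-3.141 -0.     1.467] F [ 1.  -0.8 -0.4] op 0.004
```

View pics/wrist10.png

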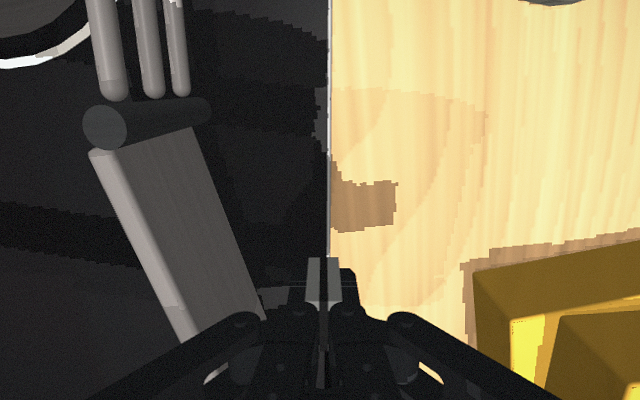

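The peg is outside the gate's face (gate at (180,230), peg at (325,280)). I'll push it shut along the arc.

Emit:
drive_tool(commands="-4 -9 0 0 0 0 0; -8 -18 0 0 0 0 0; -12 -27 0 0 0 0 0; -15 -35 0 0 0 0 0; -18 -43 0 0 0 0 0; -20 -52 0 0 0 0 0; -21 -61 0 0 0 0 0; -21 -71 0 0 0 0 0; -20 -80 0 0 0 0 0; -18 -90 0 0 0 0 0; -15 -99 0 0 0 0 0; -11 -108 0 0 0 0 0; -7 -116 0 0 0 0 0; -2 -124 0 0 0 0 0; 5 -131 0 0 0 0 0; 11 -137 0 0 0 0 0; 18 -143 0 0 0 0 0; 22 -146 0 0 0 0 0; 22 -146 0 0 0 0 0")

```text
clock: 17.5
tool_pos: [0.5309, 0.0139, 0.2235]
tcp_rot: [3.139, 0.0, 1.467]
ft_force: [-0.1, -0.9, 8.0]
opening: 0.001
```

```bash
python3 st.py 11 wrist; python3 pan.py gate_handle
```

```text
clk 17.5 TCP station mm [  0.5 -20.8] tip z 50.1 yaw-a 0.001 [3.139 0.    1.467] F [-0.1 -0.9  8. ] op 0.001
gate_handle side [-24. -52.  62.] 0.75
gate_handle scene [-29. -52.  67.] 0.65
```

View pics/wrist11.png

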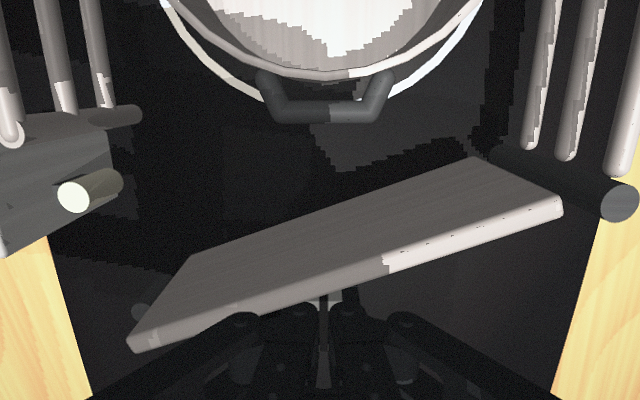

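Gate at about 0.38 rad. Fz is 8 N, so I'll lift slightly while continuing to the snap.

Emit:
drive_tool(commands="0 0 -3 0 0 0 0; 4 -3 -6 0 0 0 0; 9 -5 -6 0 0 0 0; 14 -7 -6 0 0 0 0; 19 -9 -6 0 0 0 0; 23 -10 -6 0 0 0 0; 26 -11 -6 0 0 0 0; 29 -12 -6 0 0 0 0; 31 -12 -6 0 0 0 0; 33 -12 -6 0 0 0 0; 34 -12 -6 0 0 0 0; 34 -12 -6 0 0 0 0")

```text
clock: 18.85
tool_pos: [0.5223, 0.0482, 0.2275]
tcp_rot: [-3.141, 0.0, 1.466]
ft_force: [-0.1, -1.2, 0.5]
opening: 0.001
```

```bash
python3 st.py 12 wrist; python3 pan.py gate_handle
```

```text
clk 18.85 TCP station mm [-11.7  12.5] tip z 54.1 yaw-a -0.0 [-3.141  0.     1.466] F [-0.1 -1.2  0.5] op 0.001
gate_handle side [-47. -13.  63.] 0.83
gate_handle side [  2. 124.  25.] 0.52
gate_handle scene [-49. -11.  62.] 0.61
```

View pics/wrist12.png

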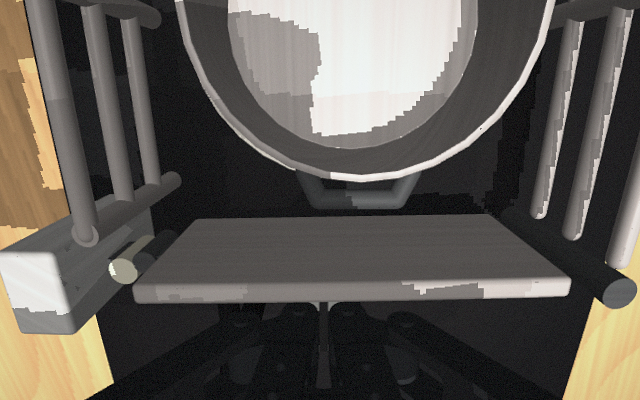

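Nearly shut, with the nose at the roller (~(130,268)). I'll push on a few mm.

Emit:
drive_tool(commands="1 0 0 0 0 0 0; 2 0 0 0 0 0 0; 3 0 0 0 0 0 0; 4 0 0 0 0 0 0; 5 0 0 0 0 0 0; 5 0 0 0 0 0 0")

```text
clock: 19.7
tool_pos: [0.5228, 0.0511, 0.2277]
tcp_rot: [-3.141, 0.005, 1.467]
ft_force: [-3.3, -18.7, 1.3]
opening: -0.003
```

```bash
python3 st.py 13 wrist; python3 pan.py gate_handle
```

```text
clk 19.7 TCP station mm [-11.5  15.4] tip z 54.3 yaw-a 0.0 [-3.141  0.005  1.467] F [ -3.3 -18.7   1.3] op -0.003
gate_handle side [-45. -10.  63.] 0.65
gate_handle scene [-50. -10.  66.] 0.61
gate_handle wrist [  1. 122.  25.] 0.64
```

View pics/wrist13.png

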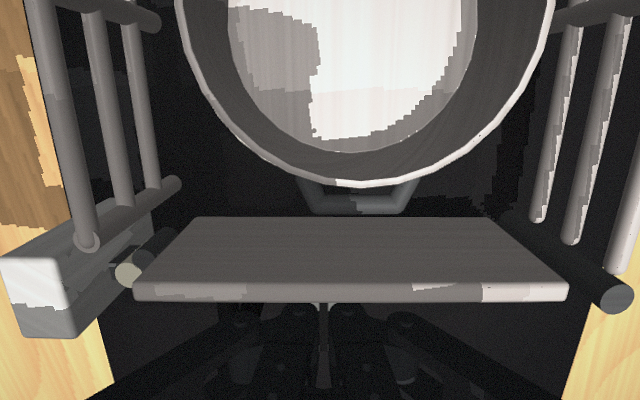

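18.7 N at the hard stop, at the expected shut position. I'll back off, rise and verify.

Emit:
drive_tool(commands="-6 0 0 0 0 0 0; -14 2 0 0 0 0 0; -18 4 -20 0 0 0 0; -18 4 -55 0 0 0 0; -18 4 -90 0 0 0 0; -18 4 -120 0 0 0 0; -18 4 -120 0 0 0 0; -18 4 -120 0 0 0 0")

```text
clock: 20.72
tool_pos: [0.5258, 0.035, 0.35]
tcp_rot: [3.136, -0.0, 1.467]
ft_force: [-0.7, -0.0, -0.7]
opening: -0.001
```

```bash
python3 st.py 14 wrist; python3 rim.py pics/rim2.png 0 123; python3 pan.py gate_handle pan switch_tip jar_a tub_a
```

```text
clk 20.72 TCP station mm [-6.8 -0.3] tip z 176.6 yaw-a 0.0 [ 3.136 -0.     1.467] F [-0.7 -0.  -0.7] op -0.001
gate_handle side [-43. -11.  62.] 0.83
gate_handle side [ -0. 126.  26.] 0.5
gate_handle side [-122.  161.   25.] 0.5
gate_handle scene [-51.  -9.  65.] 0.88
gate_handle scene [-113.   26.   93.] 0.55
gate_handle wrist [-50. -10.  62.] 0.9
pan side [  1. 126.  23.] 0.79
pan side [-305.  196.   -1.] 0.64
pan side [-256. -350.   -0.] 0.59
pan scene [-237. -529.    1.] 0.92
pan scene [-306.  199.   -3.] 0.8
pan scene [  1. 121.  25.] 0.69
pan wrist [  3. 119.  26.] 0.56
switch_tip side [-44. 260. 102.] 0.62
switch_tip scene [-44. 265. 103.] 0.61
switch_tip wrist [-2. -4. -1.] 0.4
jar_a side [-125.  164.   25.] 0.81
jar_a scene [-125.  166.   26.] 0.51
jar_a wrist [ -0. 118.  28.] 0.37
tub_a side [114. 257.  27.] 0.95
tub_a scene [114. 258.  28.] 0.74
tub_a wrist [ 0. -4.  1.] 0.19
```

View pics/rim2.png

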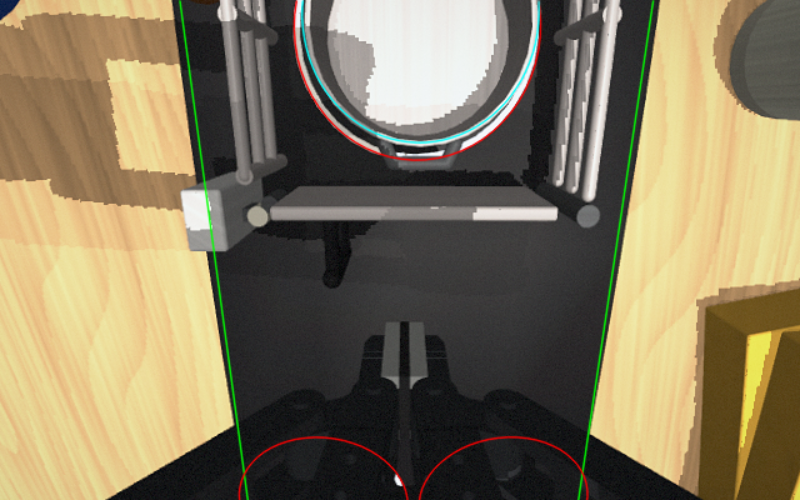

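Gate shut (handle back at (-50,-10), panel level with the post), pan on ring. I'll move to the switch, near side.

Emit:
drive_tool(commands="15 -5 0 0 0 0 0; 40 -13 0 0 0 0 0; 65 -21 0 0 0 0 0; 90 -30 0 0 0 0 0; 115 -38 0 0 0 0 0; 140 -46 0 0 0 0 0; 165 -55 0 0 0 0 0; 190 -63 0 0 0 0 0; 215 -71 0 0 0 0 0; 240 -80 0 0 0 0 0; 258 -86 0 0 0 0 0; 265 -88 0 0 0 0 0; 265 -88 0 0 0 0 0; 265 -88 30 0 0 0 0; 265 -88 60 0 0 0 0; 265 -88 80 0 0 0 0; 265 -88 88 0 0 0 0; 265 -88 88 0 0 0 0; 265 -88 88 0 0 0 0")

```text
clock: 23.9
tool_pos: [0.4658, 0.3071, 0.2602]
tcp_rot: [3.141, 0.0, 1.465]
ft_force: [0.3, -0.3, 0.7]
opening: 0.004
```

```bash
python3 st.py 15 wrist side scene; python3 pan.py switch_tip
```

```text
clk 23.9 TCP station mm [-94.9 264.1] tip z 86.8 yaw-a -0.001 [3.141 0.    1.465] F [ 0.3 -0.3  0.7] op 0.004
switch_tip side [-48. 259. 102.] 0.49
switch_tip scene [-45. 268. 101.] 0.45
switch_tip wrist [-46. 263. 102.] 0.94
```

View pics/wrist15.png

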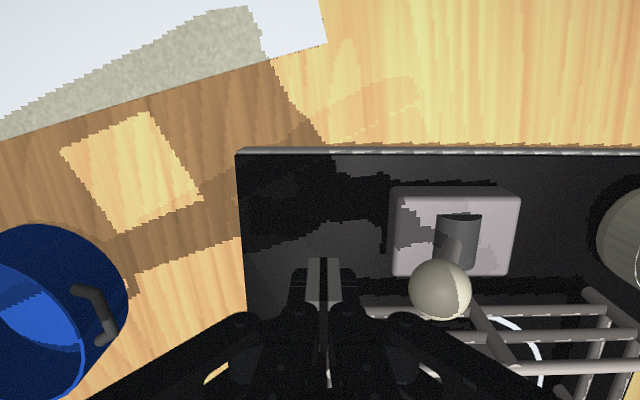

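View pics/side15.png

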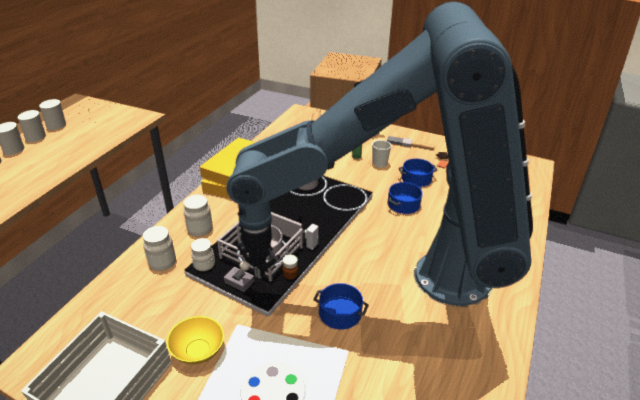

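Ball (440,290) stands ahead of the fingers towards +x. Pushing.

Emit:
drive_tool(commands="0 6 0 0 0 0 0; 0 13 0 0 0 0 0; 0 20 0 0 0 0 0; 0 26 0 0 0 0 0; 0 32 0 0 0 0 0; 0 38 0 0 0 0 0; 0 44 0 0 0 0 0; 0 50 0 0 0 0 0; 0 56 0 0 0 0 0; 0 62 0 0 0 0 0; 0 67 0 0 0 0 0; 0 71 0 0 0 0 0; 0 74 0 0 0 0 0; 0 74 0 0 0 0 0")

```text
clock: 25.52
tool_pos: [0.5392, 0.2998, 0.2595]
tcp_rot: [3.141, 0.0, 1.466]
ft_force: [-1.1, 0.6, 0.9]
opening: -0.002
```

```bash
python3 st.py 16 wrist; python3 pan.py switch_tip
```

```text
clk 25.52 TCP station mm [-21.  264.5] tip z 86.1 yaw-a -0.0 [3.141 0.    1.466] F [-1.1  0.6  0.9] op -0.002
switch_tip side [  9. 263. 101.] 0.47
switch_tip scene [  7. 270. 101.] 0.62
switch_tip wrist [  6. 261. 104.] 0.66
```

View pics/wrist16.png

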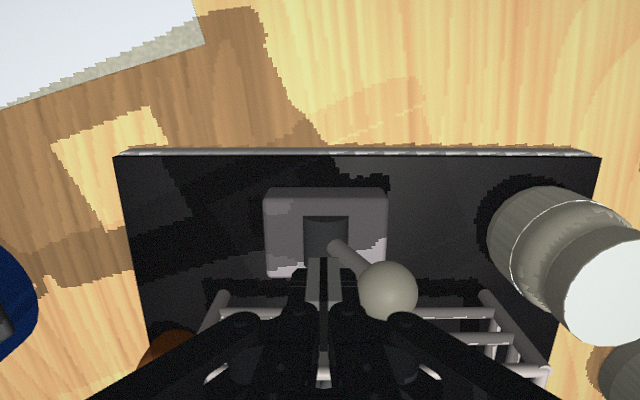

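Lever is nearly over. I'll creep to the stop.

Emit:
drive_tool(commands="0 2 0 0 0 0 0; 0 3 0 0 0 0 0; 0 5 0 0 0 0 0; 0 6 0 0 0 0 0; 0 6 0 0 0 0 0")

```text
clock: 26.28
tool_pos: [0.5437, 0.2996, 0.2592]
tcp_rot: [-3.138, 0.001, 1.466]
ft_force: [-7.1, -0.2, 2.7]
opening: 0.003
```

```bash
python3 st.py 17 wrist; python3 pan.py switch_tip
```

```text
clk 26.28 TCP station mm [-16.5 264.7] tip z 85.8 yaw-a 0.0 [-3.138e+00  1.000e-03  1.466e+00] F [-7.1 -0.2  2.7] op 0.003
switch_tip side [ 11. 263. 101.] 0.4
switch_tip scene [  9. 267. 100.] 0.55
switch_tip wrist [ 10. 261. 100.] 0.6
```

The force step to 7 N and ball x≈9-10 (stop 8.8) show the lever is at its stop. I'll retreat and check everything.

Emit:
drive_tool(commands="0 1 0 0 0 0 0; 0 -5 0 0 0 0 0; 0 -15 0 0 0 0 0; 0 -22 -15 0 0 0 0; 0 -22 -50 0 0 0 0; 0 -22 -85 0 0 0 0; -25 -15 -110 0 0 0 0; -60 -5 -135 0 0 0 0; -95 5 -150 0 0 0 0; -130 15 -150 0 0 0 0; -160 15 -150 0 0 0 0; -180 15 -150 0 0 0 0; -180 15 -150 0 0 0 0; -180 15 -150 0 0 0 0")

```text
clock: 27.8
tool_pos: [0.5407, 0.1179, 0.41]
tcp_rot: [3.141, -0.0, 1.464]
ft_force: [-0.0, -0.0, -0.2]
opening: 0.001
```

```bash
python3 st.py 18 wrist side scene; python3 rim.py pics/rim3.png 0 124; python3 pan.py switch_tip pan jar_a tub_a slim_pot gate_handle
```

```text
clk 27.8 TCP station mm [-0.7 83.7] tip z 236.6 yaw-a -0.003 [ 3.141 -0.     1.464] F [-0.  -0.  -0.2] op 0.001
switch_tip side [  9. 262. 101.] 0.42
switch_tip scene [ 11. 267.  99.] 0.67
pan side [-305.  201.   -3.] 0.74
pan side [-256. -350.    2.] 0.7
pan side [ -0. 125.  25.] 0.68
pan scene [-306.  200.   -6.] 0.97
pan scene [  0. 123.  24.] 0.85
pan scene [-237. -528.   -2.] 0.79
pan wrist [-304.  197.   -4.] 0.84
pan wrist [  2. 120.  29.] 0.73
jar_a side [78. 31. 57.] 0.74
jar_a side [ 10. 263.  97.] 0.61
jar_a side [-125.  164.   23.] 0.6
jar_a scene [-124.  166.   26.] 0.59
jar_a wrist [-123.  165.   26.] 0.81
tub_a side [115. 257.  27.] 0.71
tub_a scene [116. 258.  25.] 0.66
slim_pot side [  78. -251.   24.] 0.61
slim_pot scene [  77. -248.   22.] 0.86
gate_handle side [-44.  -9.  61.] 0.81
gate_handle scene [-50.  -9.  65.] 0.75
gate_handle scene [  77. -253.   22.] 0.65
gate_handle wrist [-52.  -9.  64.] 0.67
```

View pics/rim3.png

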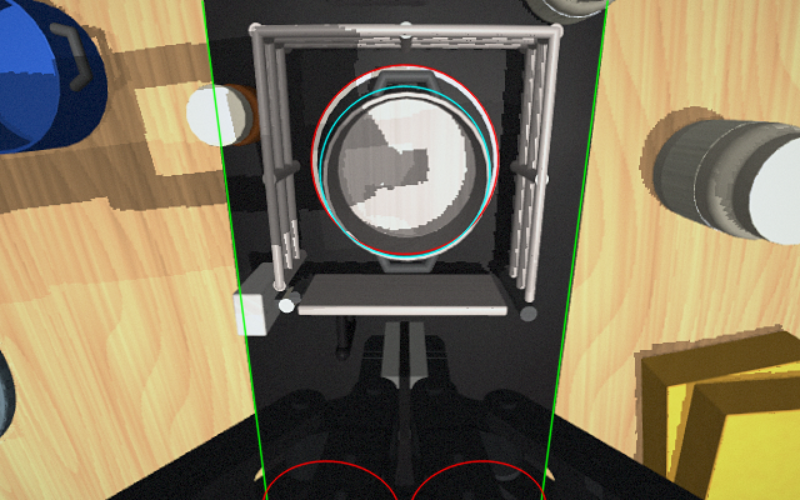

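View pics/scene18.png

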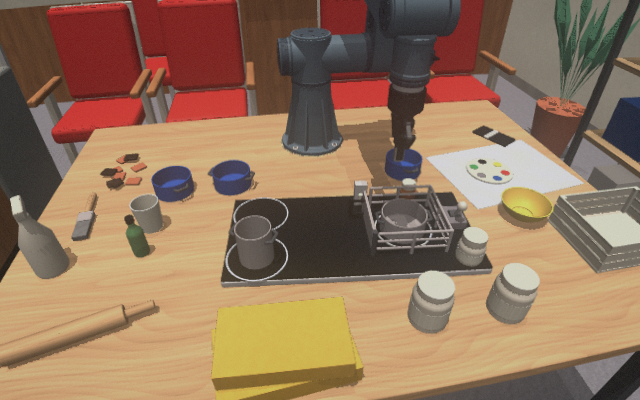

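View pics/side18.png

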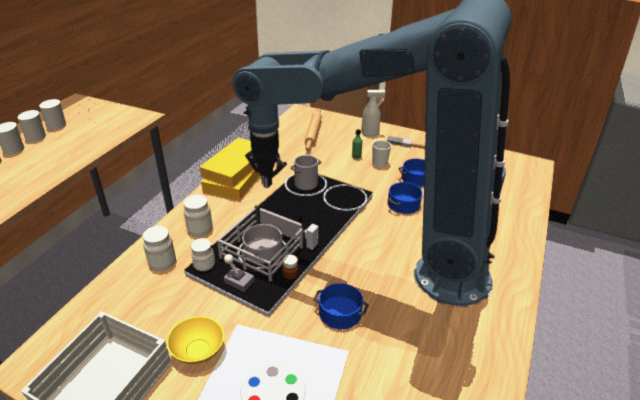

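Everything in place. I'll do one finer check of the pan's offset from this last picture, using rim and ear projections.

```bash
python3 - <<'E'
from h import *
p=np.load('pose.npy'); t=np.linspace(0,6.283,200)
im=cv2.imread('pics/wrist18.png'); c=robot.calibration("wrist")
big=cv2.resize(im[40:230,220:430],None,fx=3,fy=3,interpolation=cv2.INTER_CUBIC)
for cy,col in((125,(0,255,0)),(121,(0,255,255))):
    for z,r in((80,58),(80,55),(29,55)):
        q=proj("wrist",S(np.c_[r*np.cos(t),cy+r*np.sin(t),z+0*t],p),c); cv2.polylines(big,[np.round(((q-[220,40])*3+1)).astype(np.int32)],True,col,1,cv2.LINE_AA)
cv2.imwrite('pics/zoom.png',big)
E
```

```text
(no output)
```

View pics/zoom.png

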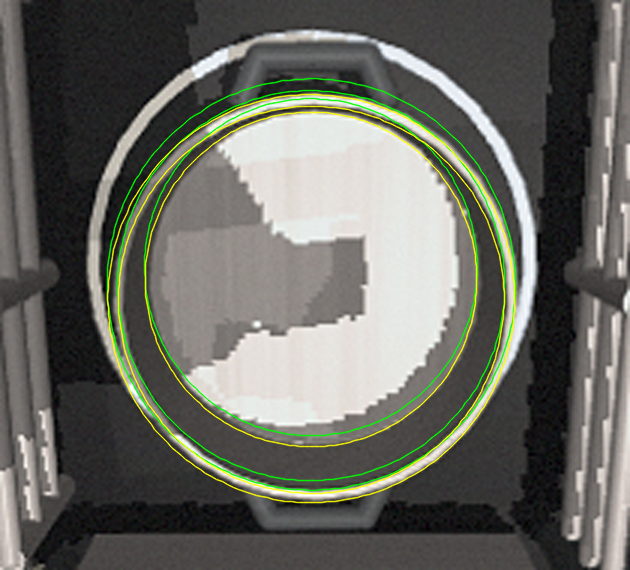

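The pan is 2–4 mm short of ring centre and lies wholly inside the 150 mm ring, so I'm handing it in.

```bash
python3 -c "
from bench import robot
print(robot.finish_job(), robot.get_obs()['clock'])"
```

```text
the job is handed in; nothing more can be done
the job is handed in; nothing more can be done
```

The job is done and handed in at about 28–29 s on the robot's clock. I pushed the gate open from inside the bay and dragged the pan flat along the plate, with the closed fingers against the inside of its wall. I then pushed the gate shut and pushed the lever over last.

**Last checks:**
- **Pan:** about 2–4 mm short of the ring's centre and wholly inside the ring. The position readings spread over y 120–125 mm against the ring's 125, and the rim overlay suggests about 121. I did not correct it further.
- **Gate:** shut. The force rose to about 19 N at the stop, and the handle reads about (-49, -9) mm, its shut position.
- **Lever:** at its stop. The force rose to about 7 N, and the ball reads x = 9–11 mm against 8.8 expected.
- **Jar, tub and slim pot:** their readings match the earlier ones within measuring error.
- **Robot:** clear of everything, with about zero force.

**Oddities:**
- An unexplained 8 N upward force showed briefly while I was closing the gate. It was gone once the tool was raised 6 mm.
- The recognisers gave some false hits and also reported the blue look-alike pans; I ignored those.

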